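# Clamp a torch barrel in the service cradle

### The arm

A 6-joint arm with a two-finger parallel gripper is mounted at the origin on the work surface. World frame = base frame: x ahead of the robot, y to its left, z up, the work surface at z = 0. Lengths are in m, angles in rad, forces in N, time in s.
With the tool pointing down it reaches from about 0.275 to 0.75 m from the base axis. Payload 10.2 kg.
Tool frame: the origin (TCP) lies midway between the tips of the shut fingers; the grasp point (between the pads) lies 19 mm behind it (env.hold_point_z is the distance from the TCP to the grasp point, in m); x points along the fingers, z is the direction in which the jaws open and shut, and the axes are right-handed (so a half turn about x gives the same grasp; the last joint's range is limited). The gripper opens to 85 mm and grips with 20 to 120 N. Pads are 22 mm wide; open, the fingers measure 114 mm over their backs; the gripper's body (76 mm by 85 mm) begins 54 mm behind the grasp point. The pads swing forward as they close: fully open they stand 13 mm farther back than shut.
Start: joints at [0.914, 0.313, 1.498, -0, 1.331, -0.223], TCP at [0.221, 0.476, 0.231] pointing down, gripper open.
Joint ranges: [-2.94, 2.94], [-0.97, 2.17], [0.19, 2.56], [-1.23, 4.37], [0.02, 3.11], [-2.88, 2.88]. Speed limits (rad/s): [2.39, 2.39, 3.01, 3.14, 3.14, 3.14].

### API

Orientations are given as a unit quaternion [x, y, z, w].
In Python, from bench import env, kinematics, monitor, eyes, job gives the robot as it stands. The module is installed in compiled form; this text tells all that it offers. Calls block until the motion is done:
- env.reach(position, orientation): joint-space move of the TCP to a pose.
- env.movel(position, velocity=0.15, frame=None, guard=None): straight line of the TCP; frame=None keeps the orientation; velocity is the mean speed in m/s. With guard (N) it stops when the force on the tool has changed by that much, and returns True; else False.
- env.set_joints(angles): joint-space move.
- env.release() and env.close_gripper(effort=None): open the fingers fully, or close them until they stop; effort is the grip in N (None keeps the last).
- env.hold(seconds).
- kinematics.ik(position, orientation): joint angles nearest the present ones, or None.
- monitor.sense(): the state.
- eyes.grab_frame(name): name is "scene" or "top" or "wrist"; returns a dict with "frame" (400x640x3 uint8, red, green, blue), "mtx" (3x3 intrinsics, pixels), "view" (4x4, takes a point from world to camera coordinates). Camera axes: x right, y down, z forward; pixel columns grow to the right and rows downward; lengths in m; the calibration is good to about 2 mm. A picture is of the moment at which its call begins. There is no depth.
A pose or a line that the arm cannot do raises env.MotionError and nothing moves.
- job.hand_in(): hands the job in, once; it reports no verdict.
The state is a dict: "clock": time; "joints": joint angles; "qvel": joint speeds; "joint_efforts": joint torques, N m; "position": TCP position; "ee_rot": TCP orientation; "contact_force": force on the tool from outside, world axes, zero at the start; "ft_torque": the same for the moment, N m; "finger_gap": opening from 0.0 (shut) to 1.0 (fully open).
Only numpy, scipy, OpenCV 4.12 (cv2) and the standard library are available. Lean on these libraries where they do the work, as an engineer would, in place of code of your own. Each camera call takes 0.05 s, during which the arm holds its last target.

### The job

Load the torch barrel into the service cradle: lift the sprung clamp bar by its red handle, swing it aside over its collar, lay the barrel gently in the V-blocks with its brass nozzle away from the blue length stop, and slide it back by feel until it presses the stop's sprung tip in a little, without driving the tip hard to its end, and leave it touching the tip. Then lift the bar again, swing it back over the barrel and let it down so that its pad clamps the barrel - always lower the bar under control, never let it snap down or force it - and let go; leave the other things on the bench alone.

Things in the scene. Friction and masses are not known exactly. Their poses are not given: they have to be found in the camera images.
- cradle: Fixed grey base plate 125 x 228 x 10 mm. Origin on the bench, midway between its two V-blocks. y: along the barrel's seat, + towards the nozzle end, away from the stop; x: across, + towards the clamp post. Aluminium V-blocks (90 deg, 20 mm long, 48 mm wide, tops 39 mm above the bench) at y = +50 and -50 mm; between them only the plate lies below the barrel.
- cradle_seat (a point): Point on the axis of a properly seated barrel, midway between the V-blocks, 42 mm above the bench. Axes as the cradle's.
- clamp_pivot (a point): Point on the vertical axis of the clamp post, at x = +50, y = +55 mm from the cradle's origin, 58 mm above the bench. Axes as the cradle's.
- bar_handle (a point): Mid-height of the upright round red handle (20 mm diameter, 32 mm high) on the free end of the steel clamp bar, 95 mm from the pivot axis; the bar's top face is 16 mm below this point. 79 mm above the bench with the bar fully down; rises and turns with the bar. Its -x axis points from the pivot along the bar to the handle.
- lift (a joint): How far the clamp bar is lifted (m), 0 to 0.034. Spring and weight pull it down: 6 N at 0, 8 N at 0.008, 11 N at 0.022. About 0.008 with its pad on a seated barrel. Lower than 0.018 it is caught in the slot of a dark collar round the post; lift to 0.022-0.028 to turn. Let down when aside it rests on the collar's rim at 0.018 and stays; let go in the air it snaps down.
- swing (a joint): Turn of the clamp bar about the post (rad): 0 shut, bar across the V-block at y = +50 mm, handle on the cradle's -x side; grows clockwise seen from above, at 1.57 the bar points to the cradle's +y. Stops at 1.75. The collar's rim carries the bar from about 0.5 to 1.75; beyond 1.2 it is clear of the barrel's place. The slot lets it down within about 0.15 of 0.
- bar_pad (a point): Centre of the underside of the black rubber pad (16 x 12 x 4 mm) under the clamp bar, 50 mm from the pivot axis, which bears on the top of the barrel. 49 mm above the bench with the bar fully down in the empty cradle.
- stop: Blue length stop: block 30 mm wide, 22 mm thick, 46 mm high, fixed on the plate at the cradle's -y end. Origin under its middle, axes as the cradle's. A spindle stands out of it to +y, 42 mm above the bench, with a black sprung tip (22 mm disc). The tip's face is 34 to 52 mm from the origin, set differently each time and not reported: feel for it. It gives 3 N per mm and bottoms at 3.5 mm (10 N).
- barrel_mid (a point): Middle of the straight grey and black torch barrel: a cylinder 30 mm in diameter, 150 mm long, about 0.22 kg, plus a brass nozzle (19 mm diameter, 25 mm long) on one end. On the axis, half-way along the 150 mm. Its y axis runs along the barrel to the nozzle. At the start it lies level, 33 mm above the bench. In the V-blocks it slides with 1 to 4 N of friction.
- barrel_rear (a point): Centre of the barrel's flat rear end, 75 mm behind its middle. Axes as the barrel's.
- barrel: The whole torch barrel; origin at barrel_mid.
- rest: Fixed black rest, plate 70 x 150 x 8 mm with two pairs of prongs (35 mm high, 48 mm over the outsides, centred 55 mm either side of its middle, 16 mm long), on which the barrel lies at the start; origin under its middle, y along the barrel; free for the fingers between the prong pairs.
- spray: Bystander: upright can, 52 mm diameter, 150 mm high; origin under its middle.
- carton: Bystander: cardboard box 70 x 90 x 60 mm; origin under its middle.
- tips_jar: Bystander: jar 56 mm diameter, 70 mm high; origin under its middle.
- spanner: Bystander: steel spanner 160 mm long lying on the bench.
There are look-alikes about, which are no part of the job. Of the things that look like the barrel, the smallest one is meant.

How it is judged:
By the outcome, as a careful person would: the job done as asked, in the order asked, and still so for the second after the job is handed in, with the robot touching nothing.
It also fails if it takes over 72 s, if anything falls off the work surface, if the arm or the gripper's body presses on something with over 40 N, if the wrist force passes 120 N, or if a joint passes its speed limit or range.

## Working session

There is one attempt and no reset: what is moved stays moved. The work goes in short steps, each a Python script; the robot and the scene stay as the last script left them, time stands still between calls to the robot, and variables do not carry over. Pictures are saved under pics/ and viewed, and the job is handed in when it is done.

```bash
mkdir -p pics; ls; python3 - <<'E'
from bench import env, kinematics, monitor, eyes, job
import cv2,numpy as np
s=monitor.sense();print(s)
for n in("scene","top","wrist"):
    f=eyes.grab_frame(n);cv2.imwrite(f"pics/{n}0.png",f["frame"][:,:,::-1]);print(n,f["mtx"].tolist(),f["view"].round(4).tolist())
print(env.hold_point_z)
E
```

```text
pics
{'clock': 0.0, 'joints': array([ 9.13581369e-01,  3.13426152e-01,  1.49845011e+00,  3.88220234e-05,
        1.33102135e+00, -2.23433895e-01]), 'qvel': array([-0.00105782, -0.0011295 ,  0.00112544,  0.00258318, -0.00036941,
        0.00019069]), 'joint_efforts': array([-3.47857822e-04, -4.12270975e+01, -2.59736449e+01, -1.95717330e-04,
        4.20566925e-03, -1.76578709e-05]), 'position': array([0.22051168, 0.47615188, 0.23074238]), 'ee_rot': array([-0.38082931,  0.59632299,  0.38054227,  0.59544563]), 'contact_force': array([ 1.16083773,  0.48598979, -0.31165179]), 'ft_torque': array([-0.01985802, -0.03293747,  0.04743689]), 'finger_gap': 0.996081349360647}
scene [[416.5297581533227, 0.0, 324.46088481781635], [0.0, 416.5297581533227, 205.75057226401555], [0.0, 0.0, 1.0]] [[0.2183, 0.9757, -0.019, -0.0712], [0.6698, -0.164, -0.7242, -0.2899], [-0.7098, 0.1454, -0.6893, 1.5212], [0.0, 0.0, 0.0, 1.0]]
top [[381.2418544134722, 0.0, 316.86463739282823], [0.0, 381.2418544134722, 197.40758441747886], [0.0, 0.0, 1.0]] [[0.0216, -0.9998, 0.0055, -0.0501], [-0.9795, -0.0223, -0.2004, 0.5103], [0.2005, -0.0011, -0.9797, 1.1609], [0.0, 0.0, 0.0, 1.0]]
wrist [[285.14030161946795, 0.0, 321.3945356463653], [0.0, 285.14030161946795, 203.8845011255051], [0.0, 0.0, 1.0]] [[0.4207, 0.9072, -0.0012, -0.5254], [0.8633, -0.3999, 0.308, -0.0388], [0.2789, -0.1306, -0.9514, 0.3796], [0.0, 0.0, 0.0, 1.0]]
0.0187
```

View pics/scene0.png

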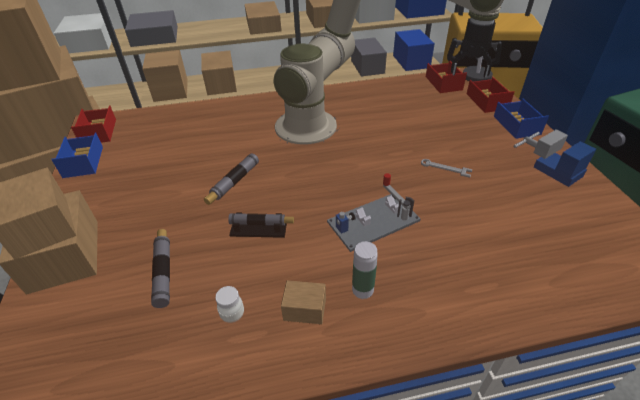

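View pics/top0.png

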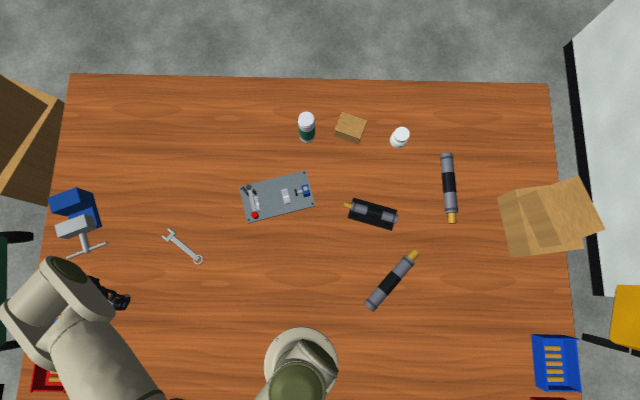

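View pics/wrist0.png

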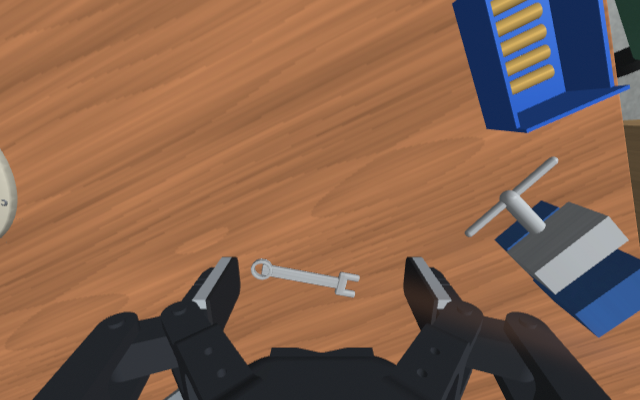

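The barrel on the black rest (top image, about (371,213)) has its nozzle to the left, and the cradle is at about (277,197) with the handle at (254,215) and the stop at (305,190). I'll zoom in and take rough measurements.

```bash
cat > h.py <<'E'
from bench import env, kinematics, monitor, eyes, job
import cv2,numpy as np
from scipy.spatial.transform import Rotation as R
def ray(f,px):
    V=f["view"];Rm=V[:3,:3];c=-Rm.T@V[:3,3]
    d=Rm.T@np.linalg.inv(f["mtx"])@np.array([px[0],px[1],1.]);return c,d
def onz(f,px,z):
    c,d=ray(f,px);return c+d*(z-c[2])/d[2]
def proj(f,P):
    q=f["view"]@np.append(P,1);p=f["mtx"]@q[:3];return p[:2]/p[2]
def snap(n,name,crop=None,k=1):
    f=eyes.grab_frame(n);im=f["frame"][:,:,::-1]
    np.savez(f"pics/{name}.npz",**f)
    if crop: im=im[crop[1]:crop[3],crop[0]:crop[2]]
    cv2.imwrite(f"pics/{name}.png",cv2.resize(im,None,fx=k,fy=k,interpolation=cv2.INTER_CUBIC));return f
def quat(dirz):  # tool x down, tool z = horizontal angle dirz
    x=np.array([0,0,-1.]);z=np.array([np.cos(dirz),np.sin(dirz),0]);y=np.cross(z,x)
    return R.from_matrix(np.c_[x,y,z]).as_quat()
E
python3 - <<'E'
from h import *
f=snap("top","top1",(225,160,425,260),4)
s=monitor.sense()
Rt=R.from_quat(s["ee_rot"]).as_matrix();print(Rt.round(3))
w=eyes.grab_frame("wrist");V=w["view"];c=-V[:3,:3].T@V[:3,3]
print("cam in tool",Rt.T@(c-s["position"]),(V[:3,:3]@Rt).round(3).tolist())
hsv=cv2.cvtColor(f["frame"],cv2.COLOR_RGB2HSV)
for nm,m in (("red",cv2.inRange(hsv,(0,150,60),(6,255,255))),("blue",cv2.inRange(hsv,(105,90,40),(125,255,255)))):
    n,l,st,ce=cv2.connectedComponentsWithStats(m)
    for i in range(1,n):
        if 225<ce[i][0]<425 and 160<ce[i][1]<260 and st[i][4]>8: print(nm,ce[i],st[i],onz(f,ce[i],.08 if nm=="red" else .046))
for p,z in (((371,213),.045),((349,206),.035),((240,189),.01),((305,172),.01),((315,204),.01),((250,222),.01)): print(p,onz(f,p,z))
E
```

```text
[[-0.    -0.907  0.42 ]
 [-0.001  0.42   0.907]
 [-1.     0.    -0.001]]
cam in tool [-0.14169825  0.07984076  0.00088948] [[0.0, -0.0, 1.0], [-0.308, -0.951, -0.0], [0.951, -0.308, -0.0]]
red [254.27027027 214.72972973] [251 212   7   7  37] [0.44677096 0.15247437 0.08      ]
blue [305.37313433 190.43283582] [301 184   9  13  67] [ 0.53443873 -0.00140958  0.046     ]
(371, 213) [ 0.46603564 -0.21169571  0.045     ]
(349, 206) [ 0.48887359 -0.14259316  0.035     ]
(240, 189) [0.54238564 0.21571454 0.01      ]
(305, 172) [0.6054539  0.00266455 0.01      ]
(315, 204) [ 0.49759984 -0.0331582   0.01      ]
(250, 222) [0.43339471 0.17648409 0.01      ]
```

View pics/top1.png

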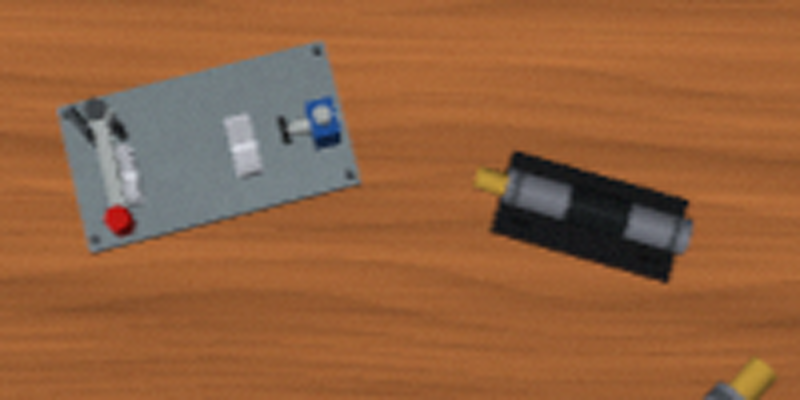

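```bash
python3 - <<'E'
from h import *
env.reach([.45,-.03,.24],quat(np.pi/2))
s=monitor.sense();print(s["clock"],s["position"],s["joints"])
snap("wrist","w1")
E
```

```text
2.25 [ 0.4500546  -0.02947154  0.24002876] [-3.26282336e-01  1.41419638e-01  1.69101021e+00  1.48189700e-04
  1.30912758e+00 -1.89778928e+00]
```

View pics/w1.png

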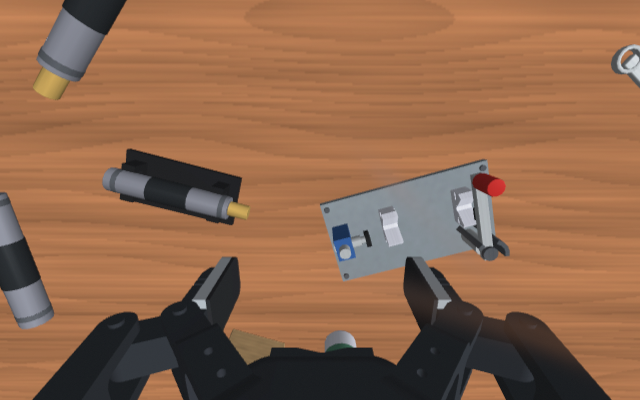

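Wrist view: the cradle plate corners are at about (321,204), (487,160) and (346,280). The handle top is at about (496,186), the tip face about (369,238), and the barrel runs from (107,178) to its nozzle at (247,212). Next I'll refine these.

```bash
python3 - <<'E'
from h import *
f=dict(np.load("pics/w1.npz"))
im=f["frame"]; hsv=cv2.cvtColor(im,cv2.COLOR_RGB2HSV)
g=im[:,:,::-1]
a=cv2.resize(g[145:290,310:520],None,fx=3.8,fy=3.8,interpolation=cv2.INTER_CUBIC);cv2.imwrite("pics/w1c.png",a)
a=cv2.resize(g[140:230,95:255],None,fx=5,fy=5,interpolation=cv2.INTER_CUBIC);cv2.imwrite("pics/w1b.png",a)
# plate mask
print(hsv[190,440],hsv[260,400],hsv[178,115],hsv[210,240],hsv[250,100])
m=cv2.inRange(hsv,(80,10,90),(110,80,160)); 
m[:, :310]=0;m[:,520:]=0;m[290:]=0;m[:145]=0
print(m.sum()/255)
c=max(cv2.findContours(m,0,2)[0],key=cv2.contourArea)
rect=cv2.minAreaRect(c);print(cv2.boxPoints(rect))
# world-plane
P=np.array([onz(f,p[0],.01)[:2]*1000 for p in c],np.float32)
r=cv2.minAreaRect(P);print("plate",r)
m=cv2.inRange(hsv,(0,150,60),(6,255,255));n,l,st,ce=cv2.connectedComponentsWithStats(m)
for i in range(1,n):
    if st[i][4]>60: print("red",ce[i],st[i])
m=cv2.inRange(hsv,(15,120,100),(28,255,255))
n,l,st,ce=cv2.connectedComponentsWithStats(m)
for i in range(1,n):
    if st[i][4]>60: print("brass",ce[i],st[i])
E
```

```text
[103  28 147] [102  29 149] [109  28 100] [ 20 140 204] [ 12 140 173]
10194.0
[[319.8599  204.48471]
 [485.7466  159.3893 ]
 [515.6144  269.26022]
 [349.7277  314.35565]]
plate ((547.8633422851562, 103.01852416992188), (180.93130493164062, 226.2554168701172), 15.96667766571045)
red [489.03598485 184.35037879] [473 174  33  23 528]
brass [49.43818681 84.76373626] [ 33  67  37  33 728]
brass [238.53721683 210.27184466] [227 202  24  18 309]
```

View pics/w1c.png

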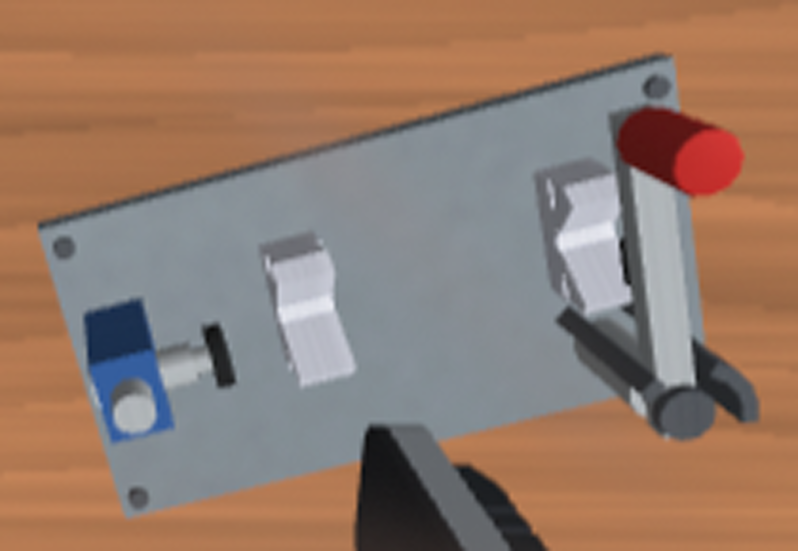

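View pics/w1b.png

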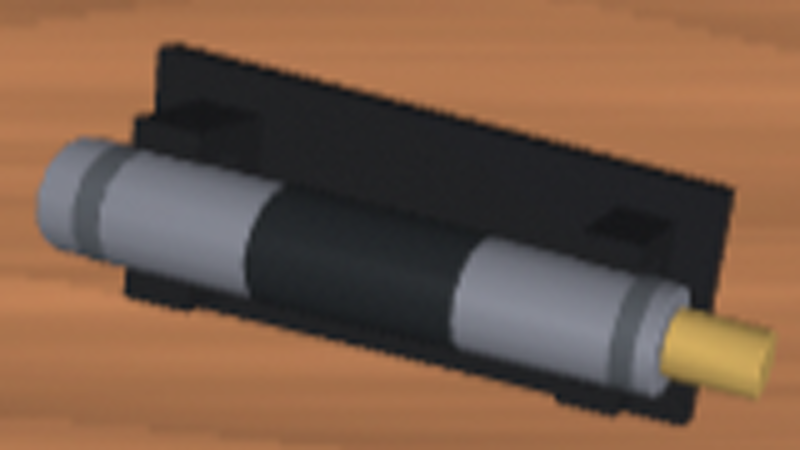

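```bash
cat > meas.py <<'E'
from h import *
f=dict(np.load("pics/w1.npz"))
C=lambda x,y:(x/3.8+310-.3,y/3.8+145-.3)
B=lambda x,y:(x/5+95-.4,y/5+140-.4)
A0=onz(f,C(38,224),.0);B0=onz(f,C(668,53),.0);C1=onz(f,C(128,516),.01)
A1=onz(f,C(41,231),.01);B1=onz(f,C(671,62),.01)
print("A0",A0,"B0",B0,"C1",C1,"A1",A1,"B1",B1,"len",np.linalg.norm(B0-A0),np.linalg.norm(B1-A1),"wid",np.linalg.norm(C1-A1))
yd=(B1-A1)/np.linalg.norm(B1-A1);yaw=np.arctan2(-yd[0],yd[1]);xd=np.array([np.cos(yaw),np.sin(yaw),0]);yd=np.array([-np.sin(yaw),np.cos(yaw),0])
print("yaw",yaw)
O=(B1+C1)/2;print("origin by corners",O)
h=onz(f,C(709,160),.095);print("handle",h,"-> local",(h-O)@xd,(h-O)@yd)
for z in(.08,.1,.12):
  p=onz(f,C(683,412),z);print("post",z,(p-O)@xd,(p-O)@yd)
for nm,px,z in (("tip face R edge",(228,355),.042),("tip top r",(222,325),.053),("stop blk near top",(105,305),.046),("stop far",(172,430),.046),("stop backtop",(140,300),.046),("stop",(110,440),.046),("V- mid",(306,305),.025),("V+ ",(595,235),.025)):
  p=onz(f,C(*px),z);print(nm,(p-O)@xd,(p-O)@yd)
r=onz(f,B(65,192),.033);n=onz(f,B(669,343),.033);b1=onz(f,B(266,239.5),.033);b2=onz(f,B(471,292),.033)
print("barrel",r,n,np.linalg.norm(n-r),(r+n)/2,(b1+b2)/2)
d=n-r;print("byaw",np.arctan2(-d[0],d[1]),np.arctan2(-(b2-b1)[0],(b2-b1)[1]))
# cross-check in top view
t=dict(np.load("pics/top1.npz"))
for nm,P in (("handle",h),("barrelmid",(r+n)/2)): print(nm,(proj(t,P)-[225,160])*4)
E
python3 meas.py
```

```text
A0 [ 0.49398245 -0.03074037  0.        ] B0 [0.43063403 0.19122861 0.        ] C1 [0.61194312 0.00467768 0.01      ] A1 [ 0.49340881 -0.02959817  0.01      ] B1 [0.43215624 0.18705681 0.01      ] len 0.23083164981386783 0.2251471918843414 wid 0.12339050256997347
yaw 0.27552863005106243
origin by corners [0.52204968 0.09586724 0.01      ]
handle [0.44488945 0.15294654 0.095     ] -> local -0.05872112413803805 0.07591823030685207
post 0.08 0.027068797249939016 0.06899075365819073
post 0.1 0.013376903256396034 0.05922343437826397
post 0.12 -0.00031499073714705023 0.04945611509833727
tip face R edge -0.011329668057400164 -0.060470072892308664
tip top r -0.02784295666078504 -0.060557191280067965
stop blk near top -0.042281461137661645 -0.0961323405701805
stop far 0.009202141900486014 -0.08568345246478834
stop backtop -0.04084730304243748 -0.08445325012909877
stop 0.007127087289678566 -0.10737368934075492
V- mid -0.01433271771297477 -0.028668174454534907
V+  -0.012781993405453057 0.07309636025347294
barrel [ 0.44973528 -0.29535842  0.033     ] [ 0.48953435 -0.14848913  0.033     ] 0.15216620157709657 [ 0.46963482 -0.22192377  0.033     ] [ 0.46887707 -0.22256329  0.033     ]
byaw -0.26462773931562544 -0.2709345409912833
handle [113.25228016 218.27363336]
barrelmid [594.5534776  210.25082787]
```

The cradle origin comes out the same from two features: about (0.503, 0.112) from the handle and from the V-blocks. The plate itself isn't centred on it. Next I'll grasp the handle.

```bash
cat >> h.py <<'E'
yaw=.2755;xd=np.array([np.cos(yaw),np.sin(yaw),0]);yd=np.array([-np.sin(yaw),np.cos(yaw),0]);O=np.array([.503,.1122,0])
L=lambda x,y,z:O+x*xd+y*yd+np.array([0,0,z])
def loc(p): d=np.array(p)-O;return np.array([d@xd,d@yd,d[2]])*1000
def bar(phi,lift,zt=.068): # TCP for handle at swing phi
    return L(.05-.095*np.cos(phi),.055+.095*np.sin(phi),zt+lift), quat(yaw+np.pi/2-phi)
def st(m=""):
    s=monitor.sense();print(m,"t%.2f"%s["clock"],"loc",loc(s["position"]).round(1),"F",s["contact_force"].round(1),"T",s["ft_torque"].round(2),"gap %.3f"%s["finger_gap"]);return s
E
python3 - <<'E'
from h import *
p,q=bar(0,0)
env.reach(p+[0,0,.07],q);st()
print(env.movel(p,velocity=.12,guard=12));st()
snap("wrist","w2")
env.close_gripper(40);st("closed")
snap("wrist","w3")
E
```

```text
t3.15 loc [-44.5  54.3 138.7] F [-0.4 -0.4 -0.5] T [-0.01  0.02 -0.04] gap 1.002
False
 t3.88 loc [-44.5  54.6  68.7] F [ 0.1  0.6 -0.2] T [ 0.01 -0.02  0.03] gap 0.997
closed t4.55 loc [-45.1  55.   68.1] F [-1.5 -1.4  2.6] T [-0.04  0.15 -0.03] gap 0.222
```

View pics/w3.png

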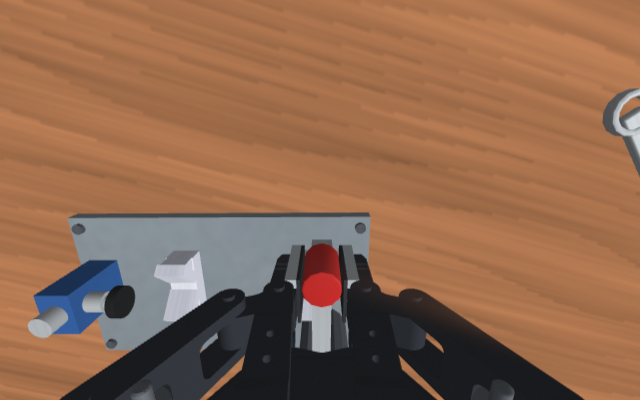

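The handle (323,275) is centred between the pads and gripped. Next: lift and swing.

```bash
python3 - <<'E'
from h import *
p,q=bar(0,.010);env.movel(p,velocity=.05);st("l10")
p,q=bar(0,.025);env.movel(p,velocity=.05);st("l25")
for phi in (.2,.4):
    p,q=bar(phi,.025);env.movel(p,velocity=.07,frame=q);st(f"phi{phi}")
snap("wrist","w4")
E
```

```text
l10 t4.95 loc [-44.7  55.   77.9] F [ 5.6  1.4 -8.7] T [ 0.26 -0.8  -0.02] gap 0.220
l25 t5.40 loc [-44.5  55.   92.6] F [  8.2   1.1 -10.8] T [ 0.41 -1.1   0.02] gap 0.219
phi0.2 t5.83 loc [-42.5  73.9  92.4] F [  8.9   1.2 -10.9] T [ 0.23 -1.1   0.08] gap 0.220
phi0.4 t6.25 loc [-37.   91.8  92.4] F [  7.2   0.8 -10.3] T [ 0.2  -1.21  0.07] gap 0.221
```

View pics/w4.png

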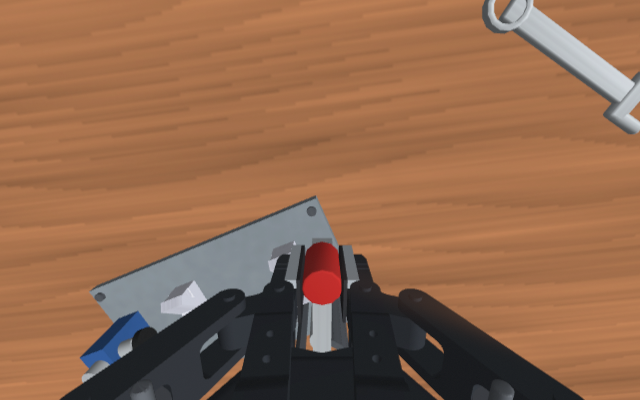

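```bash
python3 - <<'E'
from h import *
for phi in (.65,.9,1.15,1.4,1.52):
    p,q=bar(phi,.025);env.movel(p,velocity=.1,frame=q);s=st(f"phi{phi}")
for l in (.021,.019,.018,.017,.016):
    p,q=bar(1.52,l);env.movel(p,velocity=.03);s=st(f"l{l}")
    if s["contact_force"][2]>-3: break
E
```

```text
phi0.65 t6.70 loc [-25.2 112.2  92.2] F [  7.3  -2.  -11. ] T [-0.02 -1.13  0.17] gap 0.219
phi0.9 t7.10 loc [ -8.8 129.   92. ] F [  6.8  -2.2 -11.7] T [-0.03 -1.1   0.27] gap 0.219
phi1.15 t7.50 loc [ 11.2 141.2  91.7] F [  5.5  -1.6 -10.5] T [ 0.01 -0.97  0.33] gap 0.216
phi1.4 t7.90 loc [ 33.6 148.2  91.6] F [  6.8  -1.6 -11.6] T [-0.   -0.97  0.39] gap 0.214
phi1.52 t8.17 loc [ 43.9 149.7  91.7] F [  1.4  -2.  -11.8] T [-0.04 -0.06  0.  ] gap 0.213
l0.021 t8.45 loc [ 44.4 149.8  88.6] F [ -1.4  -3.  -10.1] T [-0.2   0.31 -0.11] gap 0.217
l0.019 t8.70 loc [ 45.1 150.1  87.3] F [-2.2 -0.2 -6.7] T [ 0.02  0.66 -0.2 ] gap 0.218
l0.018 t8.95 loc [ 45.6 150.3  86.9] F [-5.3  1.8  4.5] T [ 0.41  1.01 -0.31] gap 0.215
```

```bash
python3 - <<'E'
from h import *
env.release();s=st("rel")
p=s["position"].copy();env.movel(p+[0,0,.1],velocity=.25);st()
b=-.267;bd=np.array([-np.sin(b),np.cos(b),0]);m=np.array([.4693,-.2222,0])-.010*bd
env.reach(m+[0,0,.15],quat(b));st()
snap("wrist","w5");snap("top","top5",(205,130,425,260),3)
E
```

```text
rel t9.61 loc [ 45.2 149.9  86. ] F [-0.1 -0.7  0.5] T [-0.02 -0.03  0.01] gap 1.000
 t10.16 loc [ 45.1 149.8 186. ] F [-1.  -0.2 -0.7] T [-0.06 -0.01 -0.02] gap 0.998
 t11.98 loc [-128.  -320.6  150. ] F [ 0.5  0.7 -0.3] T [-0.02 -0.    0.02] gap 1.000
```

View pics/w5.png

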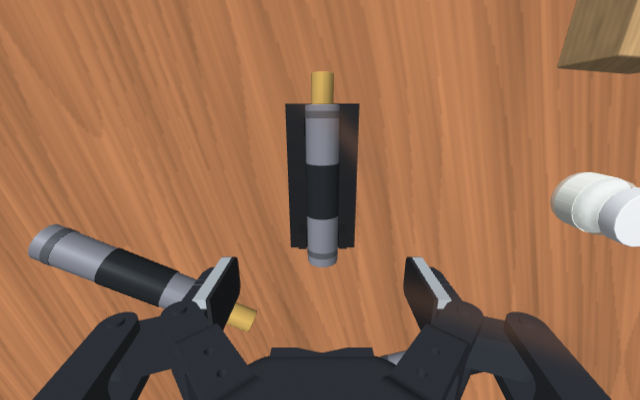

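View pics/top5.png

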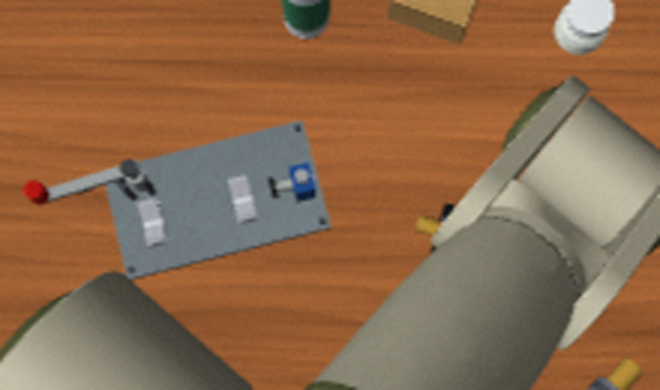

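The bar rests aside with the handle at the left of the top view, and the barrel is centred at column 322. The look-alike's nozzle at (245,318) is near the left finger, so I'll check that clearance.

```bash
python3 - <<'E'
from h import *
f=dict(np.load("pics/w5.npz"))
b=-.267;bd=np.array([-np.sin(b),np.cos(b),0]);bx=np.array([np.cos(b),np.sin(b),0]);m=np.array([.4693,-.2222,0])
for nm,px,z in (("nozz",(240,330),.04),("nozz",(255,316),.04),("rear",(322,264),.033),("front",(322,106),.033),("band0",(322,164),.048),("band1",(322,218),.048),("platefront",(322,104),.008),("plateback",(322,247),.008)):
    p=onz(f,px,z);print(nm,p.round(4),"x",(p-m)@bx,"y",(p-m)@bd)
E
```

```text
nozz [ 0.3432 -0.3477  0.04  ] x -0.08851883501883659 y -0.1543013774487094
nozz [ 0.3649 -0.3347  0.04  ] x -0.07098974144280615 y -0.13604164071826733
rear [ 0.449  -0.2972  0.033 ] x 0.00015279906893992987 y -0.07767052961220636
front [ 0.4891 -0.1496  0.033 ] x -7.51614527304087e-05 y 0.07528623341015966
band0 [ 0.4766 -0.1953  0.048 ] x -4.093354745859998e-05 y 0.027868532827551293
band1 [ 0.4636 -0.2431  0.048 ] x 3.294225567592547e-05 y -0.021700592696202115
platefront [ 0.4897 -0.1474  0.008 ] x -1.773608653303476e-05 y 0.07750749001360446
plateback [ 0.4508 -0.2907  0.008 ] x 0.0002034801274683742 y -0.0709239830054444
```

```bash
python3 - <<'E'
from h import *
b=-.267;bd=np.array([-np.sin(b),np.cos(b),0]);m=np.array([.4693,-.2222,0])-.010*bd
print(env.movel(m+[0,0,.017],velocity=.15,guard=12));st()
env.close_gripper(40);s=st("closed")
env.movel(s["position"]+[0,0,.012],velocity=.05);st("up")
env.movel(s["position"]+[0,0,.09],velocity=.15);st("up")
snap("wrist","w6")
p=L(0,.005,.095);print(kinematics.ik(p,quat(yaw)))
env.reach(p,quat(yaw));st("over")
snap("wrist","w7"); snap("scene","sc7",(300,140,460,270),5)
E
```

```text
False
 t13.12 loc [-128.2 -321.6   17.8] F [ 0.3 -0.   0.8] T [-0.03 -0.01 -0.  ] gap 0.998
closed t13.67 loc [-128.5 -321.3   17.4] F [-2.4  1.1  6.2] T [ 0.13  0.31 -0.06] gap 0.338
up t14.07 loc [-128.5 -321.3   29.5] F [ 0.4 -0.3 -1.9] T [-0.    0.02 -0.05] gap 0.337
up t14.73 loc [-128.8 -320.8  106.5] F [ 0.4 -0.8 -1.5] T [-0.02  0.03 -0.01] gap 0.339
[ 1.41800757e-03  4.43392435e-01  1.69779024e+00 -4.44089210e-16
  1.00040997e+00 -2.74081992e-01]
over t16.10 loc [ 0.   4.  94.9] F [ 0.2  0.3 -1.1] T [-0.06  0.02 -0.  ] gap 0.336
```

View pics/w7.png

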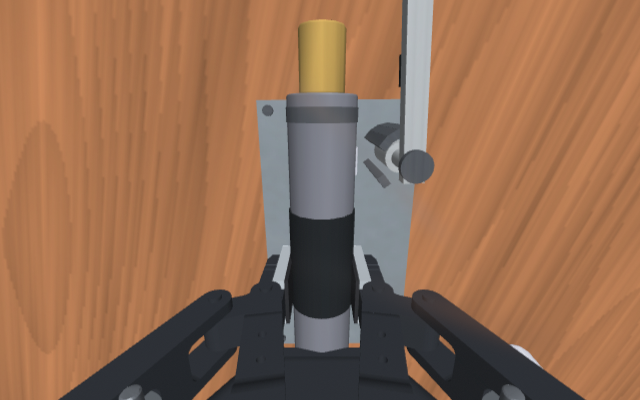

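View pics/sc7.png

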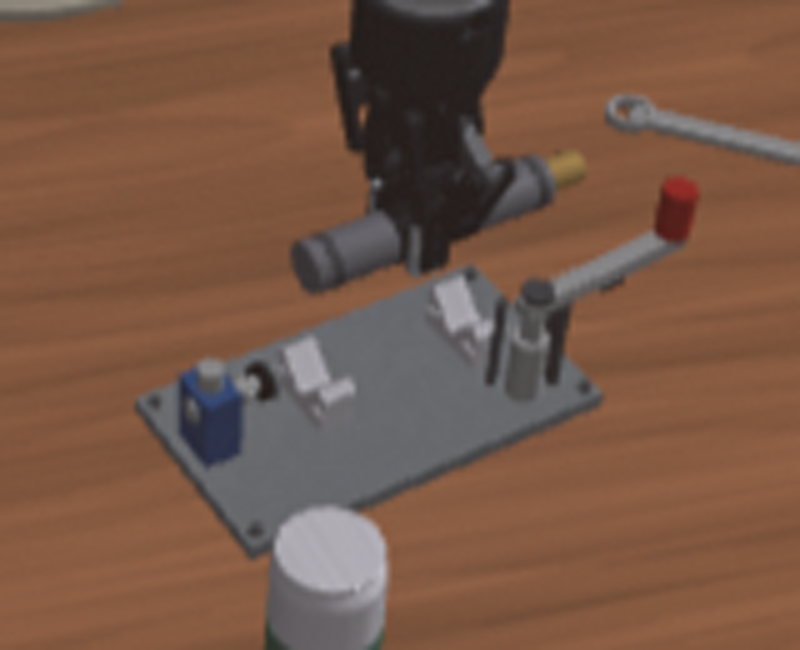

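```bash
python3 - <<'E'
from h import *
q=quat(yaw)
env.movel(L(0,.006,.040),velocity=.1);s0=st("pre")
hit=env.movel(L(0,.006,.0235),velocity=.015,guard=3.5);s=st(f"hit{hit}")
d=s["contact_force"]-s0["contact_force"];print("Flocal",d@xd,d@yd,d[2])
snap("wrist","w8")
E
```

```text
pre t16.90 loc [ 0.3  5.8 40.5] F [ 0.9  0.8 -1.2] T [-0.05 -0.05 -0.01] gap 0.334
hitTrue t17.68 loc [ 0.3  6.  27.8] F [2.6 0.2 0.1] T [ 0.1  -0.4  -0.02] gap 0.337
Flocal 1.5109431925510226 -1.0537535371505125 1.3079597075120772
```

View pics/w8.png

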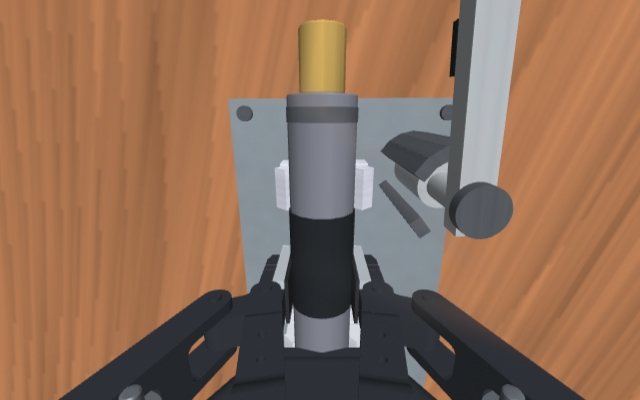

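Contact is at z 27.8 mm with a slight +x push, so I'm about 1 mm to the −x side. I'll shift and finish seating.

```bash
python3 - <<'E'
from h import *
s0=monitor.sense()
x=.0013
env.movel(L(x,.006,.0278),velocity=.02);st()
for z in (.027,.0265,.026):
    env.movel(L(x,.006,z),velocity=.01);s=st(z);F=s["contact_force"];print("Fl",(F@xd).round(1),(F@yd).round(1))
    if F[2]>3: break
E
```

```text
t17.98 loc [ 0.9  6.1 27.4] F [ 0.4  0.5 -2.2] T [ 0.01 -0.03  0.02] gap 0.336
0.027 t18.23 loc [ 1.2  6.  26.9] F [ 1.1  0.7 -1.2] T [ 0.01 -0.09  0.04] gap 0.336
Fl 1.3 0.4
0.0265 t18.48 loc [ 1.4  6.  26.6] F [ 0.6 -0.2  1.3] T [ 0.03 -0.11  0.04] gap 0.334
Fl 0.6 -0.3
0.026 t18.73 loc [ 1.6  5.9 26.5] F [-0.8  0.5  5.6] T [0.03 0.11 0.17] gap 0.333
Fl -0.7 0.7
```

```bash
cat > slide.py <<'E'
from h import *
import sys
def rd():
    F=[];
    for _ in range(4): env.hold(.02);s=monitor.sense();F.append(s["contact_force"])
    F=np.mean(F,0);return F@xd,F@yd,F[2],loc(s["position"])
x=.0016;z=.0266
y=.006;env.movel(L(x,y,z),velocity=.01);print(rd())
base=[]
while y>-.022:
    y-=.001;env.movel(L(x,y,z),velocity=.012)
    fx,fy,fz,p=rd();print("%.1f"%(y*1e3),"F %.1f %.1f %.1f"%(fx,fy,fz),p.round(2))
    if len(base)>=3 and fy-np.median(base)>4: print("stop rise",fy-np.median(base));break
    base.append(fy)
    if len(base)>=4 and fy-np.median(base[:-1])<-3: break
st()
E
python3 slide.py
```

```text
(np.float64(-0.03260036774298808), np.float64(0.3095369644306229), np.float64(2.365205566971628), array([ 1.55297655,  5.99402923, 26.62860424]))
5.0 F 0.1 2.0 1.7 [ 1.55  5.09 26.55]
4.0 F 0.1 2.3 1.3 [ 1.59  3.98 26.59]
3.0 F 0.3 1.2 0.8 [ 1.6   2.88 26.58]
2.0 F 0.0 0.9 0.8 [ 1.59  1.89 26.59]
1.0 F 0.3 0.6 0.3 [ 1.59  0.91 26.58]
0.0 F 0.3 0.9 0.6 [ 1.6  -0.09 26.61]
-1.0 F 0.4 1.0 0.4 [ 1.61 -1.07 26.59]
-2.0 F -0.1 0.7 0.7 [ 1.59 -2.07 26.59]
-3.0 F 0.2 0.6 0.3 [ 1.63 -3.08 26.62]
-4.0 F -0.5 0.8 0.8 [ 1.63 -4.08 26.62]
-5.0 F -0.1 0.9 0.5 [ 1.63 -5.09 26.61]
-6.0 F 0.5 0.9 0.5 [ 1.59 -6.07 26.59]
-7.0 F 0.7 0.6 0.5 [ 1.6  -7.08 26.6 ]
-8.0 F 0.4 0.4 0.8 [ 1.61 -8.07 26.61]
-9.0 F 0.5 1.2 0.4 [ 1.61 -9.07 26.6 ]
-10.0 F 0.7 0.9 0.8 [  1.63 -10.07  26.61]
-11.0 F 0.7 1.2 0.8 [  1.61 -11.08  26.6 ]
-12.0 F 0.3 1.0 0.3 [  1.6  -12.05  26.62]
-13.0 F 0.9 1.2 0.8 [  1.63 -13.09  26.62]
-14.0 F 1.0 1.3 0.7 [  1.62 -14.09  26.6 ]
-15.0 F 0.9 1.1 1.2 [  1.62 -15.07  26.6 ]
-16.0 F 1.0 1.0 1.0 [  1.62 -16.06  26.6 ]
-17.0 F 1.1 0.9 0.9 [  1.64 -17.07  26.63]
-18.0 F 1.4 1.3 1.2 [  1.65 -18.08  26.65]
-19.0 F 1.4 3.0 1.5 [  1.61 -18.95  26.61]
-20.0 F 2.0 4.6 1.5 [  1.62 -19.74  26.61]
-21.0 F 2.1 6.8 1.9 [  1.62 -20.44  26.61]
stop rise 5.800231587912187
 t27.60 loc [  1.6 -20.4  26.6] F [-0.3  7.1  1.7] T [ 1.1  -0.07  0.19] gap 0.338
```

The tip was found at about y = −18.45 and is now pressed about 2 mm at roughly 6 N. I'll ease back to about 0.65 mm so it doesn't spring the barrel off on release. After that I'll release, regrip and feel whether it still touches.

```bash
cat > rel.py <<'E'
from h import *
def rd():
    F=[];
    for _ in range(4): env.hold(.02);s=monitor.sense();F.append(s["contact_force"])
    F=np.mean(F,0);return np.array([F@xd,F@yd,F[2]]).round(1),loc(s["position"]).round(2)
x=.0016;z=.0266
env.movel(L(x,-.0200,z),velocity=.01);print(rd())
env.movel(L(x,-.0191,z),velocity=.01);print(rd())
env.release();print("rel",rd())
env.close_gripper(40);print("regrip",rd())
for y in(-.0196,-.0201):
    env.movel(L(x,y,z),velocity=.01);print(y,rd())
st()
E
python3 rel.py
```

```text
(array([1.6, 4.8, 1.3]), array([  1.59, -19.88,  26.6 ]))
(array([1.6, 0.5, 0.8]), array([  1.59, -19.33,  26.58]))
rel (array([-0.2, -0.1,  0.1]), array([  1.59, -19.12,  26.61]))
regrip (array([0.5, 0.8, 1.1]), array([  1.72, -19.13,  26.7 ]))
-0.0196 (array([1.2, 3.9, 2.9]), array([  1.72, -19.37,  26.71]))
-0.0201 (array([1.7, 5.2, 2.9]), array([  1.69, -19.8 ,  26.67]))
 t30.14 loc [  1.7 -19.8  26.7] F [-0.6  5.2  2.6] T [ 0.81 -0.01  0.13] gap 0.337
```

Force rose as soon as I pushed, so it stayed touching after the release. I'll repeat the same ease-back, release and retreat, then go to the handle.

```bash
cat > rel2.py <<'E'
from h import *
from rel_f import rd
x=.0016;z=.0266
env.movel(L(x,-.0192,z),velocity=.01);print(rd())
env.release();print("rel",rd())
env.movel(L(x,-.0192,.14),velocity=.2);st()
p,q=bar(1.48,.018); 
env.reach(p+[0,0,.07],q);st()
snap("wrist","w9");snap("scene","sc9",(300,140,460,270),5)
E
cat > rel_f.py <<'E'
from h import *
def rd():
    F=[]
    for _ in range(4): env.hold(.02);s=monitor.sense();F.append(s["contact_force"])
    F=np.mean(F,0);return np.array([F@xd,F@yd,F[2]]).round(1),loc(s["position"]).round(2)
E
python3 rel2.py
```

```text
(array([1. , 1.3, 2.5]), array([  1.72, -19.38,  26.71]))
rel (array([-0.3, -0.3,  0. ]), array([  1.58, -19.18,  26.58]))
 t31.83 loc [  1. -19. 139.] F [ 0.1  0.2 -0.2] T [ 0.04 -0.02 -0.01] gap 1.003
 t32.57 loc [ 41. 149. 155.] F [ 0.3 -0.8 -0.4] T [ 0.03 -0.04  0.05] gap 1.004
```

View pics/w9.png

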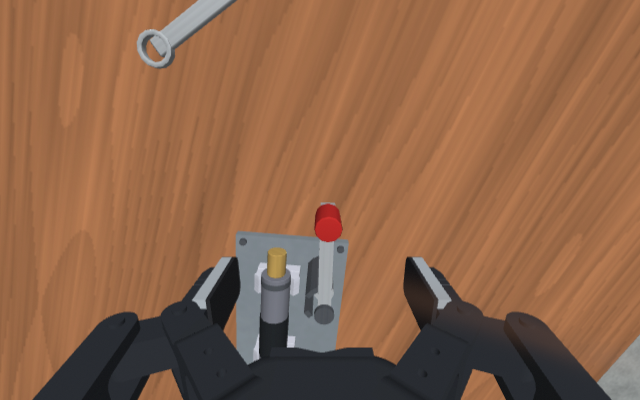

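View pics/sc9.png

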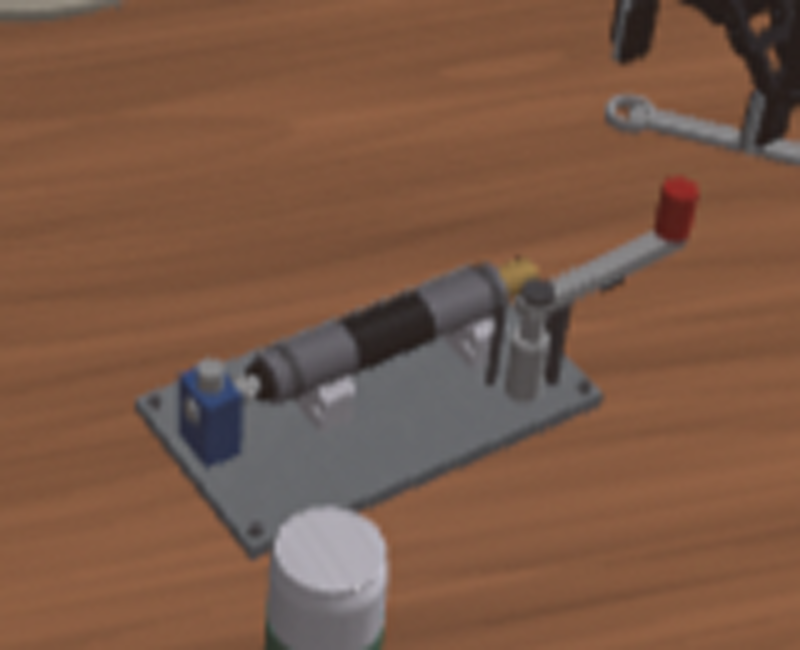

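The barrel is seated at the tip and the bar is still aside, with the handle at (328,222). Next I'll regrip the handle, lift and swing back.

```bash
python3 - <<'E'
from h import *
f=dict(np.load("pics/w9.npz"));print("handle",loc(onz(f,(328.5,224),.113)))
p,q=bar(1.52,.018)
env.movel(p+[0,0,.05],velocity=.1,frame=q)
print(env.movel(p,velocity=.12,guard=12));st()
env.close_gripper(40);st("closed")
p,q=bar(1.52,.0255);env.movel(p,velocity=.03);st("up")
for phi in (1.4,1.15,.9,.65,.4,.2,0.):
    p,q=bar(phi,.0255);env.movel(p,velocity=.09,frame=q);s=st(f"phi{phi}")
snap("wrist","w10");snap("scene","sc10",(300,140,460,270),5)
E
```

```text
handle [ 45.30351955 155.44067929 113.        ]
False
 t33.58 loc [ 45.6 149.9  86.8] F [-0.4  0.8  1.3] T [-0.02  0.02 -0.02] gap 0.999
closed t34.20 loc [ 45.3 149.9  86.2] F [0.2 0.6 2.6] T [0.05 0.13 0.02] gap 0.219
up t34.60 loc [ 44.8 149.5  92.8] F [  3.   -3.6 -12.6] T [-0.47 -0.42  0.1 ] gap 0.218
phi1.4 t34.88 loc [ 33.4 148.1  93. ] F [  3.3  -5.1 -11.5] T [-0.65 -0.52  0.05] gap 0.221
phi1.15 t35.29 loc [ 11.2 141.1  93.3] F [  4.3  -4.8 -11.1] T [-0.75 -0.62  0.04] gap 0.219
phi0.9 t35.71 loc [ -8.7 128.7  93.5] F [  5.2  -4.9 -10.7] T [-0.78 -0.76 -0.11] gap 0.218
phi0.65 t36.12 loc [-25.  111.8  93.7] F [  6.5  -3.5 -11.9] T [-0.7  -0.88 -0.05] gap 0.218
phi0.4 t36.54 loc [-36.6  91.4  93.8] F [  6.1  -3.3 -10.7] T [-0.57 -1.01 -0.13] gap 0.221
phi0.2 t36.90 loc [-42.1  73.4  93.8] F [  6.5  -1.9 -12.6] T [-0.44 -1.01 -0.2 ] gap 0.218
phi0.0 t37.26 loc [-43.9  54.6  93.8] F [  6.2  -1.1 -12. ] T [-0.24 -0.98 -0.21] gap 0.217
```

View pics/w10.png

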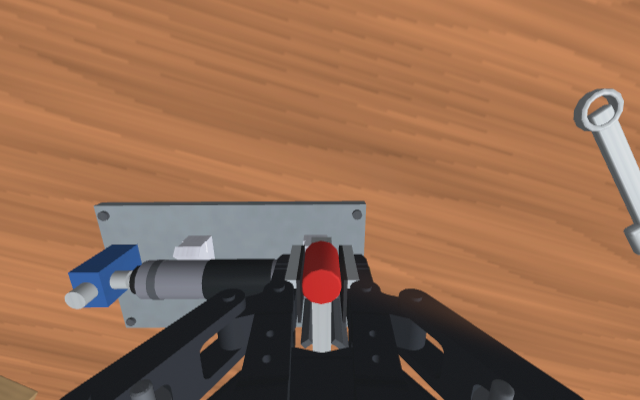

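View pics/sc10.png

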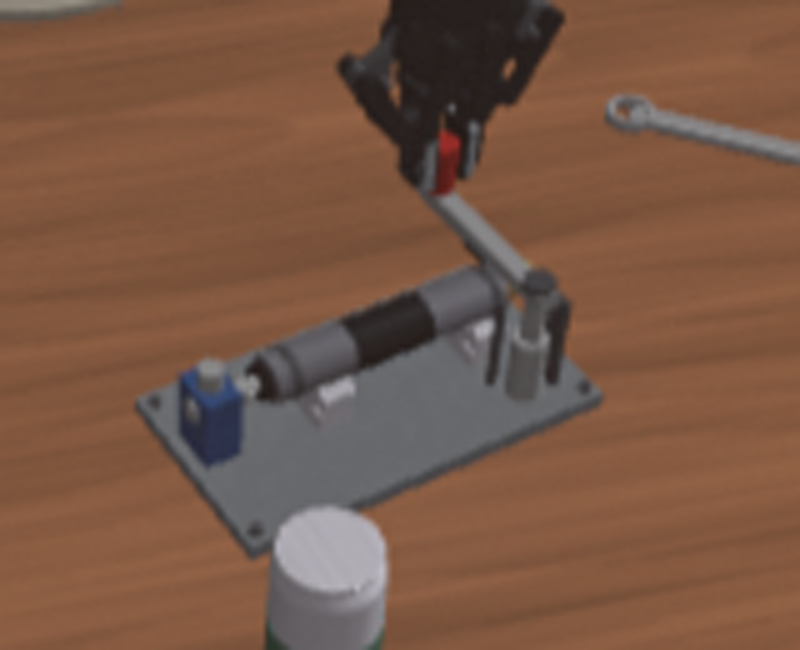

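The bar is back over the front V-block with the barrel unmoved. Now I'll lower it under control.

```bash
python3 - <<'E'
from h import *
p,q=bar(0,.019);env.movel(p,velocity=.03);st("19")
l=.019
while l>.004:
    l-=.0015 if l>.0105 else .0007
    p,q=bar(0,l);env.movel(p,velocity=.02);env.hold(.05);s=st("%.4f"%l)
    if s["contact_force"][2]>-1.5: break
E
```

```text
19 t37.73 loc [-44.   54.9  87.3] F [  5.8  -1.3 -10.2] T [-0.36 -0.88 -0.29] gap 0.211
0.0175 t38.02 loc [-44.   54.9  85.9] F [ 5.6 -1.  -9.3] T [-0.35 -0.82 -0.25] gap 0.221
0.0160 t38.33 loc [-44.   54.9  84.4] F [ 5.8 -1.2 -9.7] T [-0.37 -0.85 -0.25] gap 0.219
0.0145 t38.62 loc [-44.1  54.9  82.8] F [ 5.8 -0.6 -9. ] T [-0.35 -0.87 -0.26] gap 0.223
0.0130 t38.92 loc [-44.1  54.9  81.3] F [ 6.2 -1.5 -8.6] T [-0.34 -0.86 -0.28] gap 0.218
0.0115 t39.23 loc [-44.2  54.9  79.8] F [ 6.1 -1.4 -8.7] T [-0.35 -0.86 -0.29] gap 0.223
0.0100 t39.52 loc [-44.2  54.9  78.3] F [ 6.2 -2.1 -8.5] T [-0.36 -0.93 -0.29] gap 0.218
0.0093 t39.83 loc [-44.2  54.9  77.6] F [ 6.2 -2.1 -8.7] T [-0.37 -0.83 -0.24] gap 0.223
0.0086 t40.12 loc [-44.2  54.9  76.9] F [ 5.  -1.3 -7.9] T [-0.38 -0.84 -0.31] gap 0.220
0.0079 t40.42 loc [-44.2  54.9  76.2] F [ 5.7 -1.6 -7.8] T [-0.4  -0.84 -0.31] gap 0.223
0.0072 t40.73 loc [-44.4  54.9  75.8] F [ 2.9 -2.6  0.6] T [-0.43 -0.57 -0.3 ] gap 0.217
```

Contact came at a lift of about 0.0078, as expected for the pad on a seated barrel, and the load has transferred. I'll let go, retreat and check.

```bash
python3 - <<'E'
from h import *
env.release();s=st("rel")
env.movel(s["position"]+[0,0,.1],velocity=.15);st()
env.reach(L(-.09,-.03,.27),quat(yaw+np.pi/2));st()
f=snap("wrist","w11",(160,80,480,320),2.5);snap("scene","sc11",(300,140,460,270),5)
snap("top","top11",(205,100,465,260),3)
E
```

```text
rel t41.38 loc [-45.   55.   75.2] F [1.  0.8 0.5] T [ 0.04 -0.02  0.04] gap 0.999
 t42.20 loc [-45.5  55.1 174.3] F [ 0.1  0.1 -0.2] T [-0.03 -0.06  0.04] gap 1.002
 t42.80 loc [-90.1 -29.5 268.6] F [ 0.2  0.9 -0.3] T [ 0.02  0.05 -0.01] gap 0.997
```

View pics/w11.png

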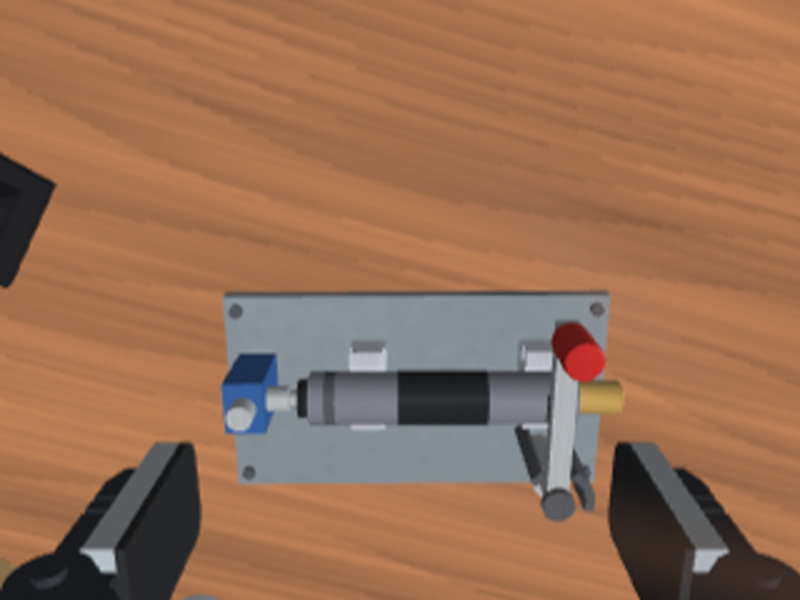

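View pics/sc11.png

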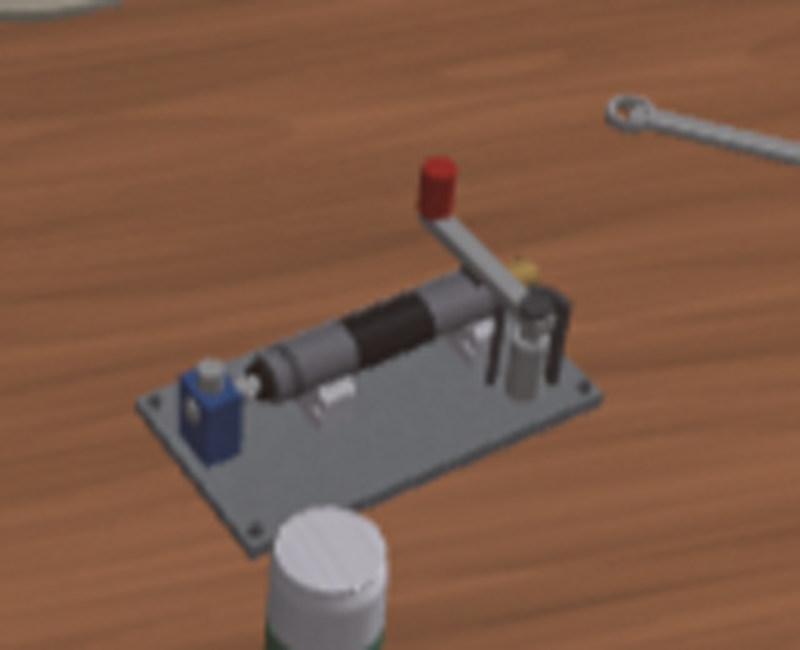

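The bar is shut across the barrel (handle at (578,352), pad on the front), the rear end is against the black tip at (303,398), and nothing else has moved. I'm handing in.

```bash
python3 -c "
from h import *
job.hand_in();st()"
```

```text
the job is handed in; nothing more can be done
the job is handed in; nothing more can be done
```

The barrel is in the V-blocks with its nozzle away from the stop, touching the sprung tip, and clamped under the bar. I handed the job in at about 43 s of the 72 s allowed.

- **Bar aside:** I lifted the bar about 25 mm, swung it to about 1.52 rad and let it rest on the collar rim.
- **Barrel and stop:** I laid the barrel in with a light touch of about 6 N at most and slid it back in 1 mm steps. It met the tip and pressed it about 2 mm at roughly 6 N, well short of the end. I then eased back to just under 1 mm before letting go.
- **Stop contact check:** After letting go I regripped and pushed, and the force rose at once, so the barrel had stayed against the tip. I released a second time the same way but did not feel for contact again after that.
- **Clamping:** I lifted the bar, swung it back and lowered it in small steps. The pad took the load at a lift of about 7.8 mm, which matches a seated barrel at about 8 mm, and then I let go.
- **Last pictures:** They show the bar shut across the barrel and the rear end at the black tip. The other things in view did not appear to have moved. The gripper is clear. At about 1 mm per pixel, the pictures alone can't show how far the tip is pressed in.
- **Disagreement:** The plate's corners gave a cradle centre about 25 mm away from the one given by the handle and V-blocks. I used the handle and V-blocks, and contact while seating the barrel confirmed that to about 1.5 mm.

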